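Vent the balcony peg box and hold its sprung lid half open

TASK

The lidded peg box on the balcony tray has a lid that springs shut. With the lid shut, press the vent plunger on top of the lid right down to its stop for a moment and let it come back up, then lift the lid and hold it with the gripper's fingers at 50 degrees open (within 5 degrees), steady, so that pegs can be put in. Finish while still holding it there, for it falls shut when let go; leave the bottle, jar, basket and clip standing where they are, not touching the lid.

Things in the scene. Friction and masses are not known exactly. Their poses are not given: they have to be found in the camera images.
- peg_box: White plastic box fixed to the tray, 160 (x) x 180 (y) x 110 mm high, walls 5 mm, with a grey hinged lid on top. Origin: centre of its underside. Its x axis points from the front (the side of the lid's tab, facing the robot more or less) to the back (the hinge side), y along the hinge, z up.
- lid (a joint): Opening angle of the grey lid, rad: 0 = shut (level), 1.4 = limit. A plate 165 mm (hinge to front edge) x 188 x 8 mm on the box's rim (110 to 118 mm above the tray), 0.22 kg. It turns about the box's y axis through lid_hinge: the front edge with its tab rises and swings back. A weak spring and its weight (about 2 N at the tab) shut it from any angle; it never stays open by itself.
- lid_hinge (a point): Middle of the lid's hinge axis, at the top back edge of the box: 80 mm behind the box's origin along its x, 110 mm above the tray. It does not move as the lid turns. Its axes are those of the lid (equal to the box's when shut).
- lid_tab (a point): Grip point of the lid's tab: a grey bar 24 mm wide (y), 14 mm thick, jutting 60 mm forward from the middle of the lid's front edge, in its plane. The point is 42 mm from that edge, 207 mm from the hinge and 3 mm above it in the lid's frame; when shut 113 mm above the tray (tab 106 to 120 mm), nothing beneath. Can be pinched across its width from above or lifted from below. Axes as the lid's.
- vent (a joint): Travel of the vent plunger in m: 0 = up, 0.012 = pressed down to its stop; it springs back. Takes about 1.8 N to start and 6 N to reach the stop.
- vent_top (a point): Centre of the top of the vent plunger's white mushroom head: a disc 32 mm across, 8 mm thick, on a 14 mm steel stem in a grey collar (44 mm across, 8 mm high), on the lid's centre line 80 mm in front of the hinge. With the lid shut its top, when up, is 154 mm above the tray, 36 mm above the lid's face; it moves straight into the lid. z points out of the lid.
- bottle: Bystander: loose green bottle with twist cap, 64 mm across, 170 mm high, standing beside the box. Origin: centre of its underside.
- jar: Bystander: loose small glass jar with steel lid, 60 mm across, 75 mm high, beside the box. Origin: centre of its underside.
- basket: Bystander: loose open grey basket of wooden pegs, 110 x 130 x 60 mm high, beside the back of the box. Origin: centre of its underside.
- clip: Bystander: loose aluminium hanger clip lying flat, 90 x 18 x 20 mm with a wire hook 45 mm longer at its +x end. Origin: underside, middle of its jaws.

How it is judged:
By the outcome, as a careful person would: the job done as asked, in the order asked, and still so for the second after the job is handed in, while the arm keeps its last pose, push and grip.
It also fails if it takes over 48 s, if anything falls off the work surface, if the arm or the gripper's body presses on something with over 40 N, if the wrist force passes 120 N, or if a joint passes its speed limit or range.

ROBOT

A 6-joint arm with a two-finger parallel gripper is mounted at the origin on the work surface. World frame = base frame: x ahead of the robot, y to its left, z up, the work surface at z = 0. Lengths are in m, angles in rad, forces in N, time in s.
With the tool pointing down it reaches from about 0.225 to 0.725 m from the base axis. Payload 3.1 kg.
Tool frame: the origin (TCP) lies at the very end of the fingers, on their centre line; the grasp point (between the pads) lies 19 mm behind it; z points along the fingers, y is the line along which they close (so a half turn about z gives the same grasp; the last joint's range is limited). The gripper opens to 85 mm and grips with 20 to 120 N. Pads are 22 mm wide; open, the fingers measure 114 mm over their backs; the gripper's body (76 mm by 85 mm) begins 54 mm behind the grasp point. The pads swing forward as they close: fully open they stand 13 mm farther back than shut.
Start: joints at [-0.128, 0.048, 0.099, 1.622, 0, 1.443], TCP at [0.525, -0, 0.231] pointing down, gripper open.
Joint ranges: [-2.91, 2.91], [-0.99, 1.94], [-1.21, 1.42], [-2.12, 2.29], [-1.49, 1.47], [-3.14, 3.14]. Speed limits (rad/s): [2.79, 2.79, 3.14, 3.14, 3.14, 3.14].

INTERFACE

Orientations are given as a unit quaternion [x, y, z, w].
In Python, from bench import ctrl gives the robot as it stands.
- The arm moves only by the tool step_arm, never from a script. Its argument "series" is a list that holds one entry, the list of rows, each a list of 6 numbers: the shift along the world's x, y, z in units of 20 cm (1.0 is 20 cm), then the turn, a rotation vector about the world's x, y, z in units of 360 degrees (1.0 is 360 degrees). A call has 1 to 12 rows; each row is the pose to reach, as a shift and turn from the pose commanded when the call began, turning the shorter way round; what a row does not reach only later rows make up. A row lasts 1/8 s, in which the tool goes at most 62.5 mm and 10.7 degrees, less where a joint would pass 70% of its speed; a pose out of reach is approached as far as the arm can. A call with a number of a shift or a turn outside -1 to 1 is refused whole. A call with a gripper value outside its range is refused whole. "gripper" is the opening, from -1 (shut) to 1 (fully open), set as the call begins (left out, the last holds). The fingers move at their own pace and stop on an object; the grip force is fixed at half the most. Time passes only in rows, so rows that repeat a pose let the fingers close. It gives the time, the measured TCP pose, the force, the opening and the grip force at its end, in the units of the state.
- ctrl.get_obs(): the state, without advancing time (a new reading comes with each control period).
- ctrl.grab_frame(name): name is "scene" or "side" or "wrist"; returns the picture (400x640x3 uint8, red, green, blue); there is no depth.
- ctrl.camera_model(name): a dict with "fx", "fy", "cx", "cy" (pixels), "k1" (the pictures are not rectified: a ray, as slopes to the right and down, at radius r is drawn at 1 + k1 r^2 times it, then the intrinsics apply), "extrinsics" (4x4, takes a point from camera to world coordinates); the wrist camera has in their place "tool_from_camera" (4x4, takes a point from camera to tool coordinates, whose origin is the TCP and whose axes are the flange's). Camera axes: x right, y down, z forward; pixel columns grow to the right and rows downward; lengths in m; the calibration is good to about 2 mm. A picture is of the moment at which its call begins: read the wrist's pose just before it. camera_model takes no time and is no camera call.
- ctrl.job_done(): hands the job in; it is judged then, once.
The state is a dict: "time_s": time; "qpos": joint angles; "qd": joint speeds; "joint_torque": joint torques, N m; "tcp_pos": TCP position; "eef_rot": TCP orientation; "contact_force": force on the tool from outside, world axes, zero at the start; "ft_torque": the same for the moment, N m; "width": opening from 0.0 (shut) to 1.0 (fully open); "finger_force": force on a finger pad.
Only numpy, scipy, OpenCV 4.12 (cv2) and the standard library are available. Lean on these libraries where they do the work, as an engineer would, in place of code of your own. Each camera call takes 0.05 s, during which the arm holds its last target. There are 200 camera calls.

## Working session

There is one attempt and no reset: what is moved stays moved. The work goes in short steps, Python scripts to look and compute and a tool call to move; the robot and the scene stay as the last step left them, time stands still between calls to the robot, and variables do not carry over. Pictures are saved under pics/ and viewed, at most 10 in all, crops included, and the job is handed in when it is done.

Besides the shell and the picture viewer there is one more tool, called after "Request:" by a JSON object that holds its "api" and its "payload". step_arm: Moves the arm, as the interface text tells. Its arguments: {"type":"object","properties":{"series":{"type":"array","items":{"type":"array","items":{"type":"array","items":{"type":"number"}}}},"gripper":{"type":"number"}},"required":["series"]}

```bash
mkdir -p pics
python3 - <<'E'
from bench import ctrl
import cv2
print(ctrl.get_obs())
for n in ["scene","side","wrist"]:
    print(n,ctrl.camera_model(n))
    cv2.imwrite(f"pics/{n}0.png",ctrl.grab_frame(n)[:,:,::-1])
E
```

```text
{'time_s': 0.0, 'qpos': array([-1.27820439e-01,  4.87392913e-02,  9.75892797e-02,  1.62198356e+00,
        3.59980498e-05,  1.44298341e+00]), 'qd': array([-0.00033501,  0.00077661, -0.00019336, -0.00241255, -0.00032958,
       -0.00117958]), 'joint_torque': array([ 2.96208136e-04, -3.38780022e+01,  3.20016932e+01,  2.03766406e-02,
       -2.11149008e-04,  6.20949692e-06]), 'tcp_pos': array([5.24395570e-01, 6.57852894e-05, 2.30118818e-01]), 'eef_rot': array([ 7.07108971e-01,  7.07103625e-01, -7.00022442e-04, -9.35935102e-04]), 'contact_force': array([0.17154272, 0.89915114, 0.05308905]), 'ft_torque': array([ 0.00678446, -0.00091252, -0.03290871]), 'finger_force': 0.0, 'width': 1.0038049795314319}
scene {'fx': 491.92298750542506, 'fy': 491.92298750542506, 'cx': 323.9426364580607, 'cy': 199.88769782378716, 'k1': -0.10674641728829161, 'extrinsics': array([[ 0.51638721,  0.5626212 , -0.64560177,  1.27696203],
       [ 0.85613161, -0.3219481 ,  0.40421293, -0.35731156],
       [ 0.0195685 , -0.76145046, -0.64792767,  0.76997121],
       [ 0.        ,  0.        ,  0.        ,  1.        ]]
[... 199 characters left out ...]
  0.43700079],
       [-0.19211739, -0.59903281,  0.77733557, -0.71581341],
       [ 0.011246  , -0.79338251, -0.60861952,  0.7419569 ],
       [ 0.        ,  0.        ,  0.        ,  1.        ]])}
wrist {'fx': 312.73629694720086, 'fy': 312.73629694720086, 'cx': 317.1702422423633, 'cy': 193.45032418168523, 'k1': -0.054987035307472926, 'tool_from_camera': array([[ 1.06397058e-04, -9.64605983e-01, -2.63695442e-01,
         6.78322906e-02],
       [ 9.99999589e-01,  3.39983091e-04, -8.40184068e-04,
        -4.64569618e-04],
       [ 9.00098571e-04, -2.63695244e-01,  9.64605623e-01,
        -1.41861663e-01],
       [ 0.00000000e+00,  0.00000000e+00,  0.00000000e+00,
         1.00000000e+00]])}
```

View pics/scene0.png

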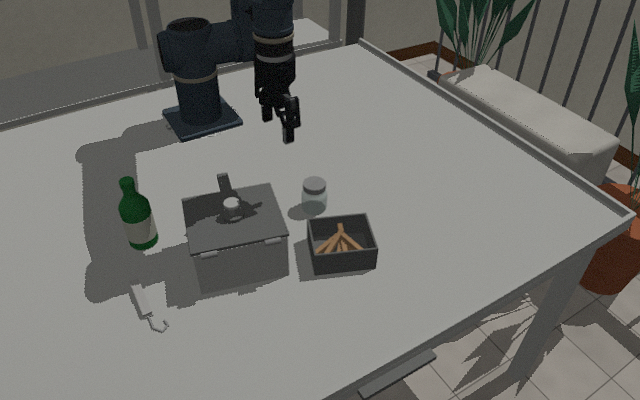

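View pics/side0.png

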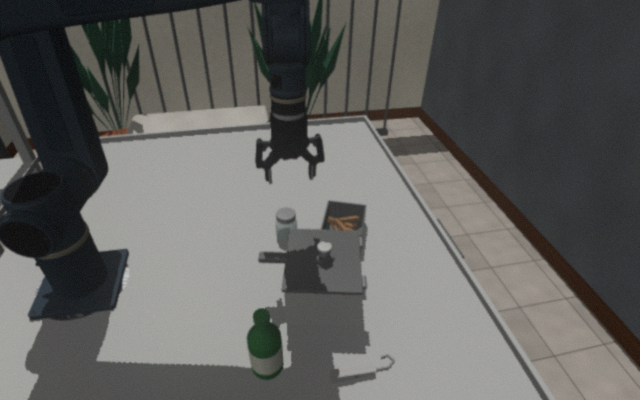

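View pics/wrist0.png

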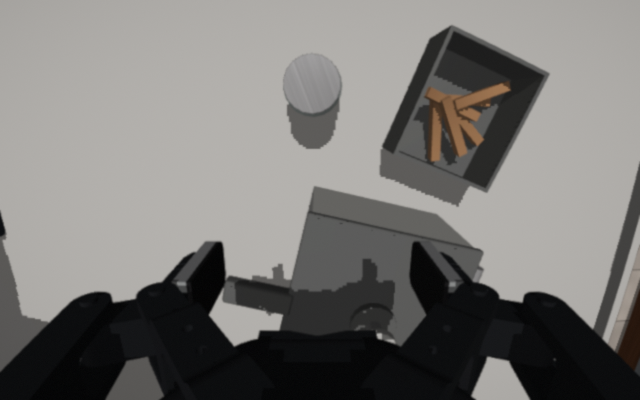

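The scene view shows the box with its vent at about (232,203) and its tab at (223,182). The bottle is at (137,215), the jar at (314,195), the basket at (342,243) and the clip at (148,305). In the side view the tab is at (271,257) and the vent at (325,247). I'll enlarge both for accurate pixels.

Run:
```python
import cv2
a=cv2.imread("pics/scene0.png")[160:280,170:330]; cv2.imwrite("pics/sc.png",cv2.resize(a,None,fx=5,fy=5,interpolation=cv2.INTER_CUBIC))
a=cv2.imread("pics/side0.png")[200:300,245:378]; cv2.imwrite("pics/sd.png",cv2.resize(a,None,fx=6,fy=6,interpolation=cv2.INTER_CUBIC))
```

```text
(no output)
```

View pics/sc.png

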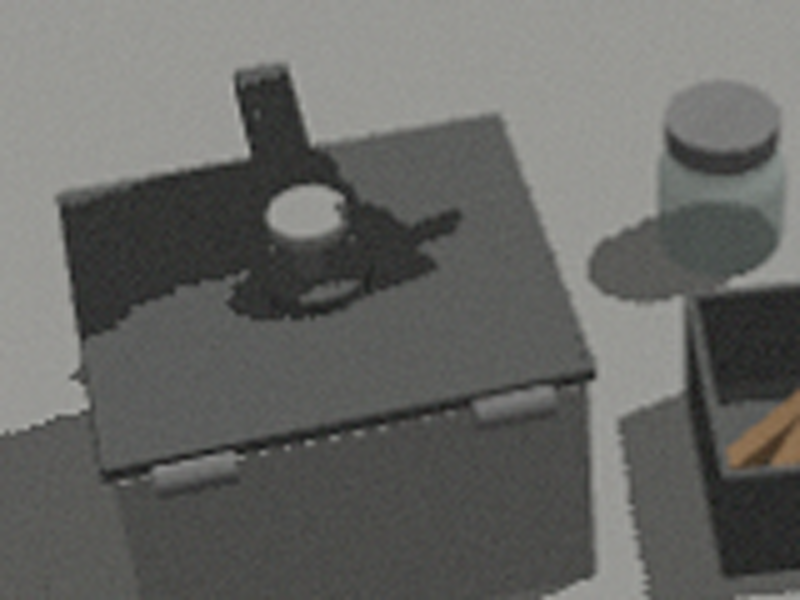

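View pics/sd.png

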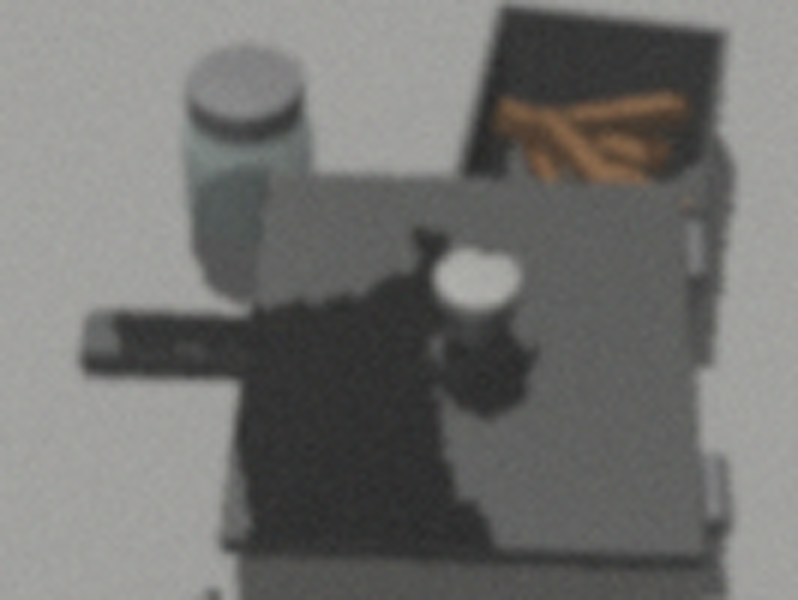

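Scene crop: vent top (306,212); lid corners (60,197), (500,115), (593,372), (102,470); tab tip (237,72)-(289,66). Side crop: vent (477,279); lid corners (232,547), (268,178), (690,190), (705,553); tab tip (85,368)-(90,313). The jar lid is at (722,115) and (246,82).

```bash
cat > h.py <<'E'
import numpy as np, cv2
from bench import ctrl
def ray(n,px):
    m=ctrl.camera_model(n); K=np.array([[m['fx'],0,m['cx']],[0,m['fy'],m['cy']],[0,0,1]])
    u=cv2.undistortPoints(np.array([[px]],float),K,np.array([m['k1'],0,0,0]))[0,0]
    E=m['extrinsics']; d=E[:3,:3]@[u[0],u[1],1]; return E[:3,3],d/np.linalg.norm(d)
def tri(a,b):
    A=0;B=0;R=[ray('scene',a),ray('side',b)]
    for o,d in R:
        P=np.eye(3)-np.outer(d,d);A=A+P;B=B+P@o
    x=np.linalg.solve(A,B); return x,max(np.linalg.norm((np.eye(3)-np.outer(d,d))@(x-o)) for o,d in R)
E
python3 - <<'E'
from h import *
np.set_printoptions(precision=4,suppress=True)
sc=lambda c:((c[0]+.5)/5-.5+170,(c[1]+.5)/5-.5+160)
sd=lambda c:((c[0]+.5)/6-.5+245,(c[1]+.5)/6-.5+200)
P=dict(vent=((306,212),(477,279)),FL=((60,197),(232,547)),FR=((500,115),(268,178)),BR=((593,372),(690,190)),BL=((102,470),(705,553)),tabN=((237,72),(85,368)),tabF=((289,66),(90,313)),jar=((722,115),(246,82)))
X={}
for k,(a,b) in P.items():
    X[k],e=tri(sc(a),sd(b)); print(k,X[k],round(e,4))
print('bottle',tri((127,182),(262,314)))
print('clipend',tri((133,284),(336,380)),tri((160,330),(392,362)))
# fit yaw,x,y of box
L=dict(vent=(0,0),FL=(-85,-94),FR=(-85,94),BR=(80,94),BL=(80,-94),tabN=(-145,-12),tabF=(-145,12))
from scipy.optimize import least_squares
f=lambda p:np.concatenate([np.array([p[0],p[1]])+np.array([[np.cos(p[2]),-np.sin(p[2])],[np.sin(p[2]),np.cos(p[2])]])@(np.array(L[k])/1e3)-X[k][:2] for k in L])
r=least_squares(f,[.6,0,0]);print(r.x,np.degrees(r.x[2]));print(r.fun.reshape(-1,2)*1e3)
E
```

```text
vent [ 0.578  -0.1306  0.1529] 0.0005
FL [ 0.4781 -0.2029  0.1157] 0.0009
FR [ 0.5167 -0.0198  0.1141] 0.0001
BR [ 0.6799 -0.0614  0.1186] 0.0005
BL [ 0.6345 -0.2385  0.1179] 0.0009
tabN [ 0.4355 -0.1087  0.1148] 0.0022
tabF [ 0.4405 -0.0849  0.1154] 0.0005
jar [0.5211 0.0882 0.0751] 0.0003
bottle (array([ 0.432 , -0.2916,  0.1663]), np.float64(0.0013953519908061968))
clipend (array([ 0.556 , -0.3515,  0.0115]), np.float64(0.003264711676836596)) (array([ 0.6797, -0.3345,  0.002 ]), np.float64(0.0005307043415571464))
[ 0.5793 -0.1309 -0.2343] -13.424532603522492
[[ 1.3013 -0.2848]
 [-3.2957  0.2495]
 [ 1.7124  0.0182]
 [-0.9839  3.2922]
 [ 0.7825 -2.3803]
 [-0.0786 -0.2384]
 [ 0.5619 -0.6566]]
```

Request:
{"api": "step_arm", "payload": {"series": [[[0.066, -0.165, 0, 0, 0, 0.028], [0.132, -0.33, 0, 0, 0, 0.056], [0.2, -0.495, 0, 0, 0, 0.084], [0.265, -0.655, -0.05, 0, 0, 0.112], [0.265, -0.655, -0.1, 0, 0, 0.14], [0.265, -0.655, -0.15, 0, 0, 0.168], [0.265, -0.655, -0.205, 0, 0, 0.195], [0.265, -0.655, -0.205, 0, 0, 0.213], [0.265, -0.655, -0.255, 0, 0, 0.213], [0.265, -0.655, -0.255, 0, 0, 0.213], [0.265, -0.655, -0.255, 0, 0, 0.213]]], "gripper": -1}}

```text
time_s: 1.52
tcp_pos: [0.5778, -0.1309, 0.18]
eef_rot: [0.116, 0.993, 0.0, -0.0]
contact_force: [0.6, -0.4, -0.5]
width: -0.0
finger_force: 0.0
```

Run:
```python
from h import *
o=ctrl.get_obs();print(o['qpos'],o['tcp_pos'],o['eef_rot'],o['contact_force'],o['width'])
a=ctrl.grab_frame('scene')[150:270,180:290,::-1];b=ctrl.grab_frame('side')[170:290,265:375,::-1]
cv2.imwrite('pics/a.png',np.hstack([cv2.resize(i,(396,432),interpolation=cv2.INTER_CUBIC) for i in(a,b)]))
```

```text
[-3.35986794e-01  2.19529465e-01  1.86494677e-01  1.53829841e+00
 -2.09379248e-06 -1.02651416e-01] [ 0.57784093 -0.13093663  0.18002534] [ 1.16403197e-01  9.93202005e-01  5.73804035e-05 -2.62233243e-04] [ 0.60155911 -0.37381638 -0.49369135] -0.0003131740506171153
```

View pics/a.png

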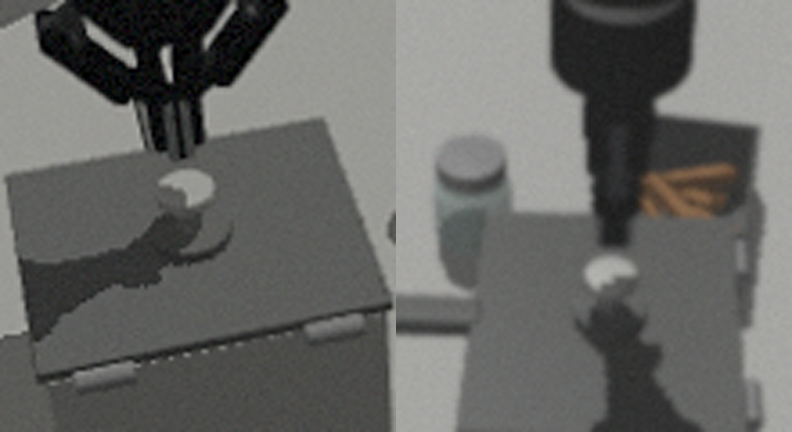

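The shut fingertips at (180,150) on the left and (613,240) on the right stand just above the plunger head at (187,188) and (611,270). They are aligned, so I press.

Request:
{"api": "step_arm", "payload": {"series": [[[0, 0, -0.06, 0, 0, 0], [0, 0, -0.11, 0, 0, 0], [0, 0, -0.135, 0, 0, 0], [0, 0, -0.155, 0, 0, 0], [0, 0, -0.17, 0, 0, 0], [0, 0, -0.18, 0, 0, 0], [0, 0, -0.18, 0, 0, 0]]]}}

```text
time_s: 2.5
tcp_pos: [0.5777, -0.1309, 0.1447]
eef_rot: [0.116, 0.993, 0.0, -0.0]
contact_force: [-3.7, 1.1, 4.4]
width: 0.001
finger_force: 2.4
```

Request:
{"api": "step_arm", "payload": {"series": [[[0, 0, -0.005, 0, 0, 0], [0, 0, -0.01, 0, 0, 0], [0, 0, -0.01, 0, 0, 0]]]}}

```text
time_s: 2.88
tcp_pos: [0.578, -0.131, 0.1426]
eef_rot: [0.116, 0.993, 0.0, 0.0]
contact_force: [-3.9, 1.2, 6.3]
width: -0.004
finger_force: 2.7
```

Request:
{"api": "step_arm", "payload": {"series": [[[0, 0, -0.005, 0, 0, 0], [0, 0, -0.01, 0, 0, 0], [0, 0, -0.01, 0, 0, 0]]]}}

```text
time_s: 3.25
tcp_pos: [0.578, -0.131, 0.1415]
eef_rot: [0.116, 0.993, -0.0, 0.0]
contact_force: [-4.7, 1.3, 7.8]
width: 0.001
finger_force: 3.9
```

Request:
{"api": "step_arm", "payload": {"series": [[[0, 0, -0.01, 0, 0, 0], [0, 0, -0.015, 0, 0, 0], [0, 0, -0.015, 0, 0, 0], [0, 0, -0.015, 0, 0, 0]]]}}

```text
time_s: 3.75
tcp_pos: [0.5781, -0.131, 0.141]
eef_rot: [0.116, 0.993, -0.0, 0.001]
contact_force: [-8.1, 2.7, 14.5]
width: 0.002
finger_force: 7.8
```

Request:
{"api": "step_arm", "payload": {"series": [[[0, 0, 0.06, 0, 0, 0], [0, 0, 0.15, 0, 0, 0], [0, 0, 0.4, 0, 0, 0], [0, 0, 0.4, 0, 0, 0]]]}}

```text
time_s: 4.25
tcp_pos: [0.5812, -0.1322, 0.2227]
eef_rot: [0.116, 0.993, -0.001, 0.005]
contact_force: [0.9, -0.4, -0.4]
width: 0.0
finger_force: 0.0
```

Request:
{"api": "step_arm", "payload": {"series": [[[-0.2, 0.048, 0, -0.005, -0.02, 0], [-0.4, 0.096, 0, -0.01, -0.04, 0], [-0.6, 0.144, 0, -0.015, -0.06, 0], [-0.78, 0.188, 0, -0.0193, -0.081, 0], [-0.78, 0.188, -0.2, -0.0193, -0.081, 0], [-0.78, 0.188, -0.22, -0.0193, -0.081, 0], [-0.78, 0.188, -0.22, -0.0193, -0.081, 0], [-0.78, 0.188, -0.22, -0.0193, -0.081, 0]]], "gripper": 1}}

```text
time_s: 5.25
tcp_pos: [0.4247, -0.0946, 0.1784]
eef_rot: [0.112, 0.959, -0.031, 0.26]
contact_force: [0.6, -0.1, -0.0]
width: 1.007
finger_force: 0.0
```

Run:
```python
from h import *
o=ctrl.get_obs();print(o['qpos'],o['tcp_pos'],o['eef_rot'],o['contact_force'],o['width'])
w=ctrl.grab_frame('wrist')[:,:,::-1]
b=ctrl.grab_frame('side')[150:310,225:385,::-1]
cv2.imwrite('pics/b.png',np.hstack([w[:,160:480],cv2.resize(b,(400,400),interpolation=cv2.INTER_CUBIC)]))
```

```text
[-0.45432327 -0.83959438 -0.75358261  1.13809504  0.10965348 -0.19334433] [ 0.424679   -0.09456006  0.17835249] [ 0.1116444   0.95872652 -0.03126994  0.25961737] [ 0.64523614 -0.05680399 -0.02184387] 1.006871148814165
```

View pics/b.png

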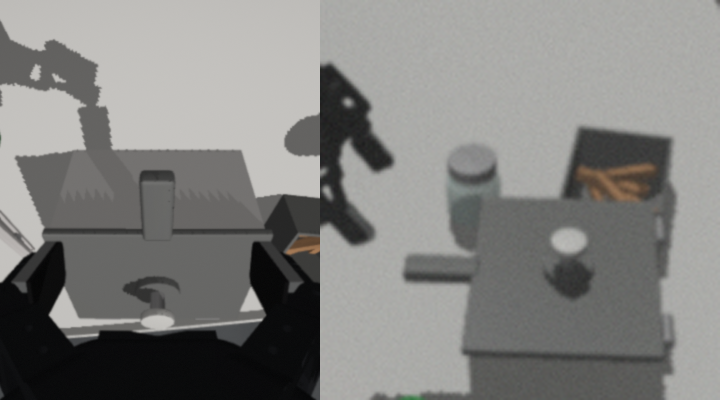

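The plunger is back up. The wrist view shows the tab at (157,205), centred between the fingers at 50 and 268. I advance along the tool axis.

Request:
{"api": "step_arm", "payload": {"series": [[[0.055, -0.013, -0.1, 0, 0, 0], [0.11, -0.026, -0.195, 0, 0, 0], [0.165, -0.039, -0.29, 0, 0, 0], [0.22, -0.0525, -0.39, 0, 0, 0], [0.22, -0.0525, -0.39, 0, 0, 0], [0.22, -0.0525, -0.39, 0, 0, 0], [0.22, -0.0525, -0.39, 0, 0, 0]]]}}

```text
time_s: 6.22
tcp_pos: [0.4669, -0.1043, 0.0974]
eef_rot: [0.112, 0.959, -0.031, 0.258]
contact_force: [0.3, -0.3, 0.6]
width: 1.002
finger_force: 0.0
```

Request:
{"api": "step_arm", "payload": {"series": [[[0, 0, 0, 0, 0, 0], [0, 0, 0, 0, 0, 0], [0, 0, 0, 0, 0, 0], [0, 0, 0, 0, 0, 0], [0, 0, 0, 0, 0, 0], [0, 0, 0, 0, 0, 0], [0, 0, 0, 0, 0, 0], [0, 0, 0, 0, 0, 0]]], "gripper": -1}}

```text
time_s: 7.22
tcp_pos: [0.4656, -0.1047, 0.0953]
eef_rot: [0.112, 0.959, -0.031, 0.256]
contact_force: [-4.4, -3.7, 2.1]
width: 0.274
finger_force: 60.1
```

Run:
```python
import numpy as np
from scipy.spatial.transform import Rotation as R
u=np.array([.232,.973,0]);u/=np.linalg.norm(u)
h=np.array([.657,-.1495,.110]);c=np.array([.4659,-.104,.095])
for b0,seq in((0,range(3,28,3)),(27,(30,33,36,39,42,45,48,50))):
    p0=h+R.from_rotvec(u*np.radians(b0)).apply(c-h)
    for t in seq:
        p=h+R.from_rotvec(u*np.radians(t)).apply(c-h)
        print(t,np.round((p-p0)/.2,3).tolist()+np.round(u*(t-b0)/360,4).tolist(),p.round(4))
```

```text
3 [-0.003, 0.001, 0.052, 0.0019, 0.0081, 0.0] [ 0.4654 -0.1039  0.1053]
6 [-0.002, 0.001, 0.103, 0.0039, 0.0162, 0.0] [ 0.4654 -0.1039  0.1156]
9 [0.0, -0.0, 0.155, 0.0058, 0.0243, 0.0] [ 0.466  -0.104   0.1259]
12 [0.006, -0.001, 0.206, 0.0077, 0.0324, 0.0] [ 0.467  -0.1043  0.1362]
15 [0.014, -0.003, 0.257, 0.0097, 0.0405, 0.0] [ 0.4686 -0.1047  0.1464]
18 [0.024, -0.006, 0.307, 0.0116, 0.0486, 0.0] [ 0.4707 -0.1052  0.1564]
21 [0.037, -0.009, 0.357, 0.0135, 0.0567, 0.0] [ 0.4734 -0.1058  0.1664]
24 [0.053, -0.013, 0.406, 0.0155, 0.0648, 0.0] [ 0.4765 -0.1065  0.1762]
27 [0.071, -0.017, 0.454, 0.0174, 0.073, 0.0] [ 0.4801 -0.1074  0.1858]
30 [0.021, -0.005, 0.047, 0.0019, 0.0081, 0.0] [ 0.4842 -0.1084  0.1952]
33 [0.043, -0.01, 0.093, 0.0039, 0.0162, 0.0] [ 0.4888 -0.1095  0.2044]
36 [0.069, -0.016, 0.138, 0.0058, 0.0243, 0.0] [ 0.4938 -0.1107  0.2133]
39 [0.096, -0.023, 0.181, 0.0077, 0.0324, 0.0] [ 0.4993 -0.112   0.222 ]
42 [0.126, -0.03, 0.222, 0.0097, 0.0405, 0.0] [ 0.5052 -0.1134  0.2303]
45 [0.157, -0.037, 0.262, 0.0116, 0.0486, 0.0] [ 0.5116 -0.1149  0.2383]
48 [0.191, -0.046, 0.301, 0.0135, 0.0567, 0.0] [ 0.5183 -0.1165  0.2459]
50 [0.214, -0.051, 0.325, 0.0148, 0.0621, 0.0] [ 0.523  -0.1176  0.2508]
```

Request:
{"api": "step_arm", "payload": {"series": [[[-0.003, 0.001, 0.052, 0.0019, 0.0081, 0], [-0.002, 0.001, 0.103, 0.0039, 0.0162, 0], [0, 0, 0.155, 0.0058, 0.0243, 0], [0.006, -0.001, 0.206, 0.0077, 0.0324, 0], [0.014, -0.003, 0.257, 0.0097, 0.0405, 0], [0.024, -0.006, 0.307, 0.0116, 0.0486, 0], [0.037, -0.009, 0.357, 0.0135, 0.0567, 0], [0.053, -0.013, 0.406, 0.0155, 0.0648, 0], [0.071, -0.017, 0.454, 0.0174, 0.073, 0], [0.071, -0.017, 0.454, 0.0174, 0.073, 0]]]}}

```text
time_s: 8.48
tcp_pos: [0.48, -0.108, 0.1857]
eef_rot: [0.116, 0.993, -0.004, 0.024]
contact_force: [-4.1, -4.3, 0.7]
width: 0.272
finger_force: 61.4
```

Tracking is good and forces are low.

Request:
{"api": "step_arm", "payload": {"series": [[[0.021, -0.005, 0.047, 0.0019, 0.0081, 0], [0.043, -0.01, 0.093, 0.0039, 0.0162, 0], [0.069, -0.016, 0.138, 0.0058, 0.0243, 0], [0.096, -0.023, 0.181, 0.0077, 0.0324, 0], [0.126, -0.03, 0.222, 0.0097, 0.0405, 0], [0.157, -0.037, 0.262, 0.0116, 0.0486, 0], [0.191, -0.046, 0.301, 0.0135, 0.0567, 0], [0.214, -0.051, 0.325, 0.0148, 0.0621, 0], [0.214, -0.051, 0.325, 0.0148, 0.0621, 0], [0.214, -0.051, 0.325, 0.0148, 0.0621, 0], [0.214, -0.051, 0.325, 0.0148, 0.0621, 0], [0.214, -0.051, 0.325, 0.0148, 0.0621, 0]]]}}

```text
time_s: 9.98
tcp_pos: [0.5231, -0.1181, 0.2502]
eef_rot: [0.114, 0.978, 0.02, -0.172]
contact_force: [-1.3, -5.2, -5.2]
width: 0.273
finger_force: 61.8
```

Run:
```python
from h import *
from scipy.spatial.transform import Rotation as R
o=ctrl.get_obs();q=R.from_quat(o['eef_rot']);print(o['qpos'],o['tcp_pos'],q.as_matrix()[:,2],o['contact_force'],o['width'],o['qd'])
a=ctrl.grab_frame('scene')[100:300,100:400,::-1];b=ctrl.grab_frame('side')[110:310,225:425,::-1]
cv2.imwrite('pics/c.png',np.hstack([cv2.resize(a,None,fx=1.6,fy=1.6,interpolation=cv2.INTER_CUBIC),cv2.resize(b,None,fx=1.6,fy=1.6,interpolation=cv2.INTER_CUBIC)]))
```

```text
[-0.32767336  0.48888597  0.61656613  2.04531025 -0.03293412 -0.08924376] [ 0.52312471 -0.11813055  0.25023451] [-0.33225895  0.07816528 -0.93994371] [-1.28915879 -5.19102597 -5.15902955] 0.2730775016167657 [-1.40821089e-03 -1.47671163e-03  6.24248474e-04 -2.39352147e-04
  7.19159399e-04  2.20851183e-05]
```

View pics/c.png

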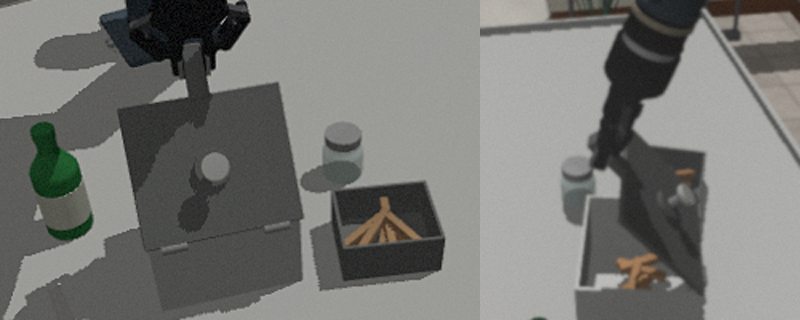

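The lid is held open by the tab. The vent head is at scene crop (214,168) and side crop (684,195); the bystanders are unmoved. I check the angle from these two pixels.

Run:
```python
from h import *
x,e=tri((100+214/1.6,100+168/1.6),(225+204/1.6,110+195/1.6))
h=np.array([.657,-.1495,.110]);v=x-h
bx=v[:2]@[.9727,-.2322]
print(x,e,bx,v[2],np.degrees(np.arctan2(v[2],-bx)-np.arctan2(.044,.08)))
# from grip: tab point 19mm behind TCP
o=ctrl.get_obs()
from scipy.spatial.transform import Rotation as R
d=R.from_quat(o['eef_rot']).as_matrix()[:,2]
for s in(.017,.019,.021):
    g=o['tcp_pos']-s*d-h;print(np.degrees(np.arctan2(g[2],-g[:2]@[.9727,-.2322])-np.arctan2(.003,.207)))
```

```text
[ 0.63508712 -0.14382605  0.19528687] 0.0015474712727791993 -0.02263214601310294 0.08528686757732508 46.32744251316849
49.03780218189368
49.52159041980408
50.00063368921446
```

Run:
```python
from h import *
X=np.array([.9727,-.2322,0]);Y=np.array([.2322,.9727,0]);Z=np.array([0,0,1.]);h=np.array([.657,-.1495,.110])
ims=[]
for n,(u0,v0) in dict(scene=(160,130),side=(285,165)).items():
    im=cv2.resize(ctrl.grab_frame(n)[v0:v0+150,u0:u0+100,::-1],None,fx=4,fy=4,interpolation=cv2.INTER_CUBIC).copy()
    m=ctrl.camera_model(n);E=np.linalg.inv(m['extrinsics']);K=np.array([[m['fx'],0,m['cx']],[0,m['fy'],m['cy']],[0,0,1]])
    for t,c in((45,(0,0,255)),(50,(0,255,0)),(55,(255,0,0))):
        a=np.radians(t);T=-np.cos(a)*X+np.sin(a)*Z;N=np.sin(a)*X+np.cos(a)*Z
        P=[h+r*T+y*Y+z*N for r,y,z in((0,-.094,.008),(.165,-.094,.008),(.165,.094,.008),(0,.094,.008),(.08,0,.044))]
        p=cv2.projectPoints(np.array(P),cv2.Rodrigues(E[:3,:3])[0],E[:3,3],K,np.array([m['k1'],0,0,0]))[0][:,0]
        p=((p-[u0,v0]+.5)*4-.5).round().astype(int)
        cv2.polylines(im,[p[:4].reshape(-1,1,2)],False,c,1);cv2.circle(im,tuple(map(int,p[4])),3,c,-1)
    ims.append(im)
cv2.imwrite('pics/d.png',np.hstack(ims))
```

```text
(no output)
```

View pics/d.png

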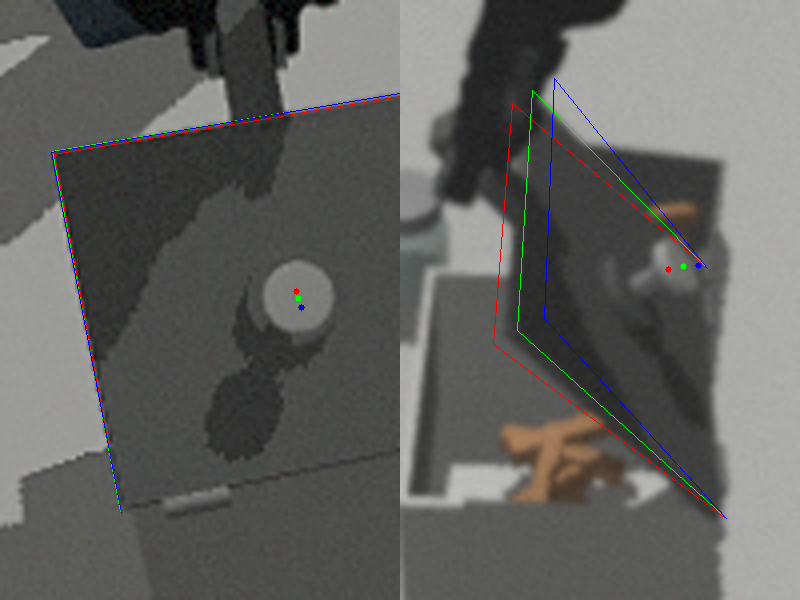

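The outline for 50 degrees (green) fits the lid's front-near corner at about (515,332) in the side view. It also fits the vent head's centre at (298,297) in the scene view. The lid is within about a degree of 50, steady and gripped.

```bash
python3 -c "
from bench import ctrl
print(ctrl.job_done())"
```

```text
the job is handed in; nothing more can be done
None
```

I pressed the vent plunger to its stop and let it spring back, then lifted the lid by its tab. The gripper is holding it steady at about 50° with the bystanders unmoved, and the job is handed in.

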